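Shut the tiffin box and throw its lever latch

TASK

The larger orange tiffin box stands open on the counter. Push its lid down until it is fully shut, then push the steel lever on its front up and over towards the lid until it snaps into its shut position. Only push: do not lift the box or shove it along the counter, do not throw the lever before the lid is shut, and leave the other things on the counter where they are.

Things in the scene. Friction and masses are not known exactly. Their poses are not given: they have to be found in the camera images.
- tiffin: The larger orange plastic tiffin box, loose on the counter, about 0.9 kg with lid. Base 130 (x) x 180 (y) x 75 high mm, walls 4, with one inner divider. Origin: centre of its underside; x points from the front (latch side) to the back (hinge side), y along the long side, z up. A steel bracket with two ears (y = -28 to 28) stands on the front face, reaching x = -85 and z = 100 mm; the latch lever is pivoted in it. Sideways pushes above about 5 N may slide it.
- tiffin_lid (a joint): Lid angle in rad: 0 fully shut, grows as it opens upward, 1.3 at most; starts 0.45 to 0.85. The hinge runs along the box's y at the back rim. It is stiff: the lid stays where it is left; about 1 to 3 N on its top face moves it. Push along its arc, down and towards the latch side: a push straight down on the front edge of a steep lid can jam and tip the box.
- lid_front (a point): Middle of the lid's front edge, on its top face. The lid is a flat plate 132 x 186 x 10 mm, this point 131 mm from the hinge line. With the lid shut it is at x = -66, z = 85 mm in the box's frame. The point's frame turns with the lid.
- lid_hinge (a point): Middle of the lid's hinge line, at x = 65, y = 0, z = 75 mm in the box's frame.
- latch (a joint): Angle of the lever latch in rad, about the box's y: 0 open, the lever leaning 0.70 rad (40 degrees) from upright outwards, away from the lid; 0.70 upright; 1.85 shut, leaning 66 degrees from upright over the lid. Both ends are stable: a spring drives the lever away from about 0.70 to the nearer end, with at most about 0.1 N m (2 N at the tip), so past about 0.8 it snaps shut by itself.
- latch_tip (a point): Axis and middle of the round bar (12 mm thick, 40 mm wide along the box's y) at the free end of the lever, 60 mm from the pivot. The lever is a steel strip 36 mm wide and 5 thick. Open, the tip is at about x = -117, z = 138 mm in the box's frame. The point's frame turns with the lever.
- latch_pivot (a point): Middle of the lever's pivot axis, at x = -78, y = 0, z = 92 mm in the box's frame.
- small_box: Bystander: smaller shut orange box, 91 x 111 x 61 mm, no lever. Origin: centre of its underside.
- mug: Bystander: white ceramic mug, 84 mm across, 95 high. Origin: centre of its underside.
- katori: Bystander: small steel bowl, 80 mm across, 32 high, between the boxes and the robot. Origin: centre of its underside.
- jar: Bystander: glass spice jar, 54 mm across, 95 high. Origin: centre of its underside.
- tumbler: Bystander: steel tumbler, 68 mm across, 100 high. Origin: centre of its underside.
- tongs: Bystander: steel tongs lying flat, about 215 mm long along x, 66 wide, 10 high. Origin: under their middle.
- spatula: Bystander: slotted spatula lying flat, about 280 mm long along x, 62 wide, 12 high. Origin: under its middle.

How it is judged:
On the way, in this order (a step that is already met when the one before it is completed fails the run):
1. the lid is pushed shut (within 0.05 rad) with the lever still open (value of joint tiffin_lid below 0.05 rad and value of joint latch below 0.5 rad), for 0.2 s.
2. the lever has snapped over into its shut position, lid still shut (value of joint latch above 1.7 rad and value of joint tiffin_lid below 0.05 rad), for 0.2 s.
At the end, for the whole second after the job is handed in: The lid is shut (under 0.05 rad), the lever is in its shut position (over 1.7 rad), and the box stands upright and at rest on the counter, within 40 mm of where it began (all of step 2 and linear speed of tiffin below 0.02 m/s and angle between tiffin's own z axis and vertical below 0.06 rad and height (world z) of tiffin below 0.01 m and distance of tiffin from where it was at the start of the episode below 0.04 m); the robot touches nothing.
It fails at once if the lever is thrown while the lid is open (value of joint latch above 0.75 rad and value of joint tiffin_lid above 0.12 rad).
It fails at once if the tiffin box is lifted (over 12 mm) or tipped (height (world z) of tiffin above 0.012 m or angle between tiffin's own z axis and vertical above 0.2 rad).
It fails at once if the tiffin box is shoved more than 40 mm (distance of tiffin from where it was at the start of the episode above 0.04 m).
It fails at once if another thing is moved more than 30 mm (distance of any of small_box, mug, katori, jar, tumbler, tongs, spatula from where it was at the start of the episode above 0.03 m).
It also fails if it takes over 51 s, if anything falls off the work surface, if the arm or the gripper's body presses on something with over 40 N, if the wrist force passes 120 N, or if a joint passes its speed limit or range.

ROBOT

A 6-joint arm with a two-finger parallel gripper is mounted at the origin on the work surface. World frame = base frame: x ahead of the robot, y to its left, z up, the work surface at z = 0. Lengths are in m, angles in rad, forces in N, time in s.
With the tool pointing down it reaches from about 0.35 to 0.975 m from the base axis. Payload 4.9 kg.
Tool frame: the origin (TCP) lies at the very end of the fingers, on their centre line; the grasp point (between the pads) lies 19 mm behind it; z points along the fingers, y is the direction in which the jaws open and shut (so a half turn about z gives the same grasp; the last joint's range is limited). The gripper opens to 85 mm and grips with 20 to 120 N. Pads are 22 mm wide; open, the fingers measure 114 mm over their backs; the gripper's body (76 mm by 85 mm) begins 54 mm behind the grasp point. The pads swing forward as they close: fully open they stand 13 mm farther back than shut.
Start: joints at [1.229, 0.053, 1.613, -0, 1.476, -0.119], TCP at [0.138, 0.61, 0.231] pointing down, gripper open.
Joint ranges: [-3.01, 3.01], [-1.01, 2.22], [0.06, 2.58], [-1.02, 4.17], [0.09, 2.62], [-3.14, 3.14]. Speed limits (rad/s): [2.57, 2.57, 3.14, 3.14, 3.14, 3.14].

INTERFACE

Orientations are given as a rotation vector (axis times angle).
In Python, from station import ctrl gives the robot as it stands.
- The arm moves only by the tool apply_moves, never from a script. Its argument "deltas" is a list of rows, each a list of 5 numbers: the shift along the tool's x, y, z in m, then the turn about the tool's z in rad, then the gripper's target within -1 to 1 (fully open at 1, half-way at 0, shut at -1). A call has exactly 8 rows; each row shifts and turns the pose as measured when the row begins, along the tool's axes as they then stand; what a row does not reach is not made up. A row lasts 1/8 s, in which the tool goes at most 62.5 mm and 10.7 degrees, less where a joint would pass 70% of its speed; a pose out of reach is approached as far as the arm can. A call with a gripper value outside its range is refused whole. The fingers move at their own pace and stop on an object; "grip_force" is the grip in N (left out, the last holds). Time passes only in rows, so rows that do not move let the fingers close, or fill a call up. It gives the time, the measured TCP pose, the force and the opening at its end, in the units of the state.
- ctrl.get_obs(): the state, without advancing time (a new reading comes with each control period).
- ctrl.get_image(name): name is "scene" or "top" or "wrist"; returns a dict with "img" (384x512x3 uint8, red, green, blue), "range_z" (384x512 float32, m along the optical axis (not along the pixel's ray), 0 where there is no reading), "mtx" (3x3 intrinsics, pixels), "eye" and "attitude" of the camera in the world; the wrist camera has in their place "mount" (4x4, takes a point from camera to tool coordinates, whose origin is the TCP and whose axes are the flange's). Camera axes: x right, y down, z forward; pixel columns grow to the right and rows downward; lengths in m; the calibration is good to about 2 mm. A picture is of the moment at which its call begins: read the wrist's pose just before it.
- ctrl.finish_job(): hands the job in, once; it reports no verdict.
Trained networks look in a picture, given as the dict that the camera call returned (one of the last four; its "shot" number tells which), for a name from the list of things; names that differ only in an ending like _2 or _b are one class to them, and where a whole thing is asked for, a point or a joint stands for the part that bears it (a point fixed in the world has none). Each returns a list of dicts, best first, with "confidence" (0 to 1); they miss things now and then, are a little off and sometimes report something else, mostly with a low value. They report only what shows in the picture. A call takes as long as a camera call.
- ctrl.search_frame(picture, target): "extent" ([left, top, width, height] in pixels, round what is visible of it).
- ctrl.spot_point(picture, target): "uv" ([column, row] in pixels: a listed point, or the origin of a listed thing).
The state is a dict: "t": time; "q": joint angles; "dq": joint speeds; "effort": joint torques, N m; "tool_pos": TCP position; "tool_rot": TCP orientation; "contact_force": force on the tool from outside, world axes, zero at the start; "wrist_torque": the same for the moment, N m; "opening": finger opening in m.
Only numpy, scipy, OpenCV 4.12 (cv2) and the standard library are available. Lean on these libraries where they do the work, as an engineer would, in place of code of your own. Each camera call takes 0.05 s, during which the arm holds its last target.

## Working session

There is one attempt and no reset: what is moved stays moved. The work goes in short steps, Python scripts to look and compute and a tool call to move; the robot and the scene stay as the last step left them, time stands still between calls to the robot, and variables do not carry over. Pictures are saved under pics/ and viewed, and the job is handed in when it is done.

Besides the shell and the picture viewer there is one more tool, called after "Emit:" as name(argument=value, ...) on one line, values as JSON. apply_moves: Moves the arm, as the interface text tells. Its arguments: {"type":"object","properties":{"deltas":{"type":"array"},"grip_force":{"type":"number"}},"required":["deltas"]}

```bash
mkdir -p pics
cat > h.py <<'E'
from station import ctrl
import numpy as np, cv2
from scipy.spatial.transform import Rotation as R
np.set_printoptions(precision=4,suppress=True)
def pose(im):
    a=np.array(im["attitude"],float)
    Rm = a if a.shape==(3,3) else (R.from_rotvec(a).as_matrix() if a.size==3 else R.from_quat(a).as_matrix())
    return Rm,np.array(im["eye"])
def cloud(im):
    Z=im["range_z"];K=np.array(im["mtx"]);v,u=np.indices(Z.shape)
    P=np.stack([(u-K[0,2])/K[0,0]*Z,(v-K[1,2])/K[1,1]*Z,Z],-1)
    Rm,e=pose(im); W=P@Rm.T+e; W[Z<=0]=np.nan; return W
def save(im,n): cv2.imwrite("pics/"+n,cv2.cvtColor(im["img"],cv2.COLOR_RGB2BGR))
def proj(im,p):
    Rm,e=pose(im);c=(np.array(p)-e)@Rm;K=np.array(im["mtx"]);return (K@c/c[2])[:2]
E
python3 - <<'E'
from h import *
o=ctrl.get_obs();print(o)
for n in ("scene","top"):
    im=ctrl.get_image(n);save(im,n+"0.png");print(n,im["attitude"],im["eye"],im["mtx"])
    np.savez(n+"0.npz",**{k:im[k] for k in("img","range_z","mtx","eye","attitude")})
    W=cloud(im)
    for t in("tiffin","tiffin_lid","latch"):
        print(t,[(d["extent"],d["confidence"]) for d in ctrl.search_frame(im,t)][:3])
    for t in("tiffin","lid_front","lid_hinge","latch_tip","latch_pivot","small_box","mug","katori","jar","tumbler","tongs","spatula"):
        for d in ctrl.spot_point(im,t)[:2]:
            u,v=np.round(d["uv"]).astype(int); print(t,d["uv"],round(d["confidence"],2),W[min(v,383),min(u,511)])
E
```

```text
{'t': 0.0, 'q': array([ 1.229 ,  0.0534,  1.6143,  0.    ,  1.476 , -0.119 ]), 'dq': array([-0.0006, -0.0002, -0.0014, -0.0007, -0.0012,  0.0007]), 'effort': array([  0.0008, -39.3644, -37.0195,   0.    ,   0.0066,   0.    ]), 'tool_pos': array([0.1379, 0.609 , 0.2301]), 'tool_rot': array([-0.3491, -3.1216,  0.0031]), 'contact_force': array([-0.3423, -0.2517, -0.2657]), 'wrist_torque': array([-0.0099, -0.0072, -0.0335]), 'opening': 0.0853352184041486}
scene [-0.6989 -2.5322  1.2204] [1.1996 0.9902 1.0427] [[444.6997   0.     252.0769]
 [  0.     444.6997 196.9871]
 [  0.       0.       1.    ]]
tiffin [([241.9, 193.4, 64.6, 73.0], 0.69)]
tiffin_lid [([241.4, 188.9, 60.0, 64.8], 0.62)]
latch [([292.4, 197.0, 13.8, 18.8], 0.45), ([205.9, 173.8, 37.7, 32.9], 0.22)]
tiffin [271.2, 246.6] 0.65 [0.6449 0.2058 0.093 ]
lid_front [286.2, 207.7] 0.86 [0.5446 0.1338 0.1521]
lid_hinge [192.4, 246.7] 0.33 [0.8336 0.0432 0.0491]
latch_tip [303.8, 202.7] 0.61 [0.4721 0.1318 0.1411]
latch_pivot [293.0, 212.2] 0.74 [0.5065 0.1227 0.1112]
small_box [222.7, 193.2] 0.6 [ 0.6258 -0.1369  0.0619]
mug [305
[... 892 characters left out ...]
.5385 0.1308 0.0032]
lid_hinge [201.2, 162.9] 0.81 [0.6483 0.1204 0.0863]
latch_tip [195.9, 231.1] 0.87 [0.4675 0.1232 0.147 ]
latch_tip [198.0, 215.1] 0.33 [0.5081 0.1237 0.1068]
latch_pivot [200.7, 216.3] 0.86 [0.5054 0.1152 0.1121]
latch_pivot [205.5, 188.7] 0.19 [0.5746 0.1017 0.1277]
small_box [314.7, 186.1] 0.69 [ 0.5909 -0.1925  0.0586]
mug [246.5, 112.6] 0.68 [ 0.8099 -0.0003  0.0072]
katori [247.5, 235.0] 0.75 [ 0.453  -0.0085  0.0016]
katori [199.2, 218.2] 0.63 [0.5003 0.1217 0.1003]
jar [103.6, 171.0] 0.75 [0.6274 0.3877 0.0637]
tumbler [392.3, 160.2] 0.84 [ 0.6601 -0.3958  0.0913]
tongs [372.6, 269.3] 0.59 [ 0.3574 -0.3695  0.0003]
spatula [99.2, 268.8] 0.7 [0.3557 0.4116 0.0106]
```

Run:
```python
from h import *
for n,(a,b,c,d) in (("scene0",(150,150,350,300)),("top0",(80,80,330,290))):
    im=dict(np.load(n+".npz"));i=im["img"]
    cv2.imwrite("pics/%s_crop.png"%n,cv2.resize(cv2.cvtColor(i[b:d,a:c],cv2.COLOR_RGB2BGR),None,fx=3,fy=3)[:600,:800])
im=dict(np.load("top0.npz"));W=cloud(im)
# sample lid columns & rows
for u in (175,200,220):
    print(u);print(np.c_[np.arange(156,240,4),W[156:240:4,u]])
```

```text
175
[[156.       0.6818   0.2067  -0.0016]
 [160.       0.6701   0.2066  -0.0021]
 [164.       0.6451   0.1903   0.0856]
 [168.       0.6327   0.1879   0.0971]
 [172.       0.6205   0.1856   0.1086]
 [176.       0.6096   0.1849   0.1112]
 [180.       0.5988   0.1843   0.1134]
 [184.       0.5874   0.1824   0.1226]
 [188.       0.5765   0.181    0.1292]
 [192.       0.5656   0.1793   0.1375]
 [196.       0.555    0.178    0.1432]
 [200.       0.545    0.178    0.1423]
 [204.       0.5349   0.1777   0.1426]
 [208.       0.5294   0.2027   0.0033]
 [212.       0.5162   0.1893   0.076 ]
 [216.       0.5064   0.2031  -0.0021]
 [220.       0.4949   0.2024   0.0008]
 [224.       0.4834   0.2019   0.0023]
 [228.       0.4719   0.2021  -0.0004]
 [232.       0.4604   0.2017   0.0005]
 [236.       0.449    0.2013   0.0017]]
200
[[156.       0.6824   0.1336  -0.0012]
 [160.       0.6703   0.1332   0.0003]
 [164.       0.645    0.1226   0.0899]
 [168.       0.6336   0.1219   0.0945]
 [172.       0.6212   0.1203   0.1069]
 [176.       0.6104   0.1199   0.1088]
 [180.       0.5992   0.119    0.1149]
[... 671 characters left out ...]
168.       0.6334   0.0683   0.0984]
 [172.       0.6219   0.0678   0.1046]
 [176.       0.6107   0.0673   0.1095]
 [180.       0.5995   0.0668   0.1158]
 [184.       0.5882   0.0662   0.1237]
 [188.       0.5773   0.0657   0.1301]
 [192.       0.5666   0.0653   0.1343]
 [196.       0.5558   0.0646   0.1436]
 [200.       0.5455   0.0643   0.1465]
 [204.       0.5415   0.0727   0.0097]
 [208.       0.5301   0.0728   0.0058]
 [212.       0.5184   0.0722   0.013 ]
 [216.       0.5072   0.0729  -0.0007]
 [220.       0.4956   0.0728  -0.001 ]
 [224.       0.4841   0.0726   0.0003]
 [228.       0.4726   0.0725   0.0002]
 [232.       0.461    0.0725  -0.0034]
 [236.       0.4498   0.072    0.0035]]
```

View pics/top0_crop.png

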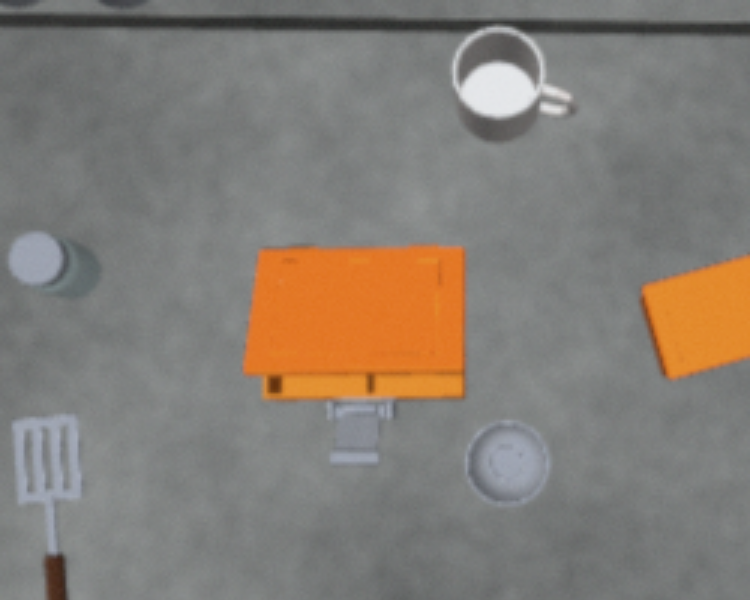

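View pics/scene0_crop.png

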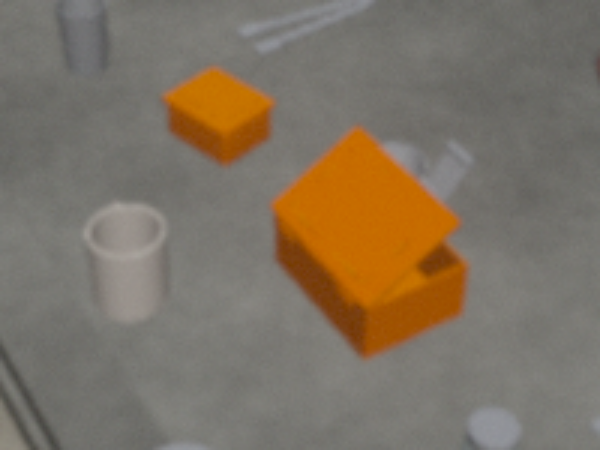

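The box is almost square to the world axes. The lid is about 0.5 rad open, with its front edge at x≈0.535, z≈0.147, and the lever tip is at about (0.467, 0.117, 0.145). I'll close the gripper, square it up and travel over.

Emit:
apply_moves(deltas=[[0,0,0,-0.11,-1],[0,0,0,-0.11,-1],[-0.038,-0.045,0,0,-1],[-0.038,-0.045,0,0,-1],[-0.038,-0.045,0,0,-1],[-0.038,-0.045,0,0,-1],[-0.038,-0.045,0,0,-1],[-0.038,-0.045,0,0,-1]])

```text
t: 2.6
tool_pos: [0.3721, 0.3364, 0.232]
tool_rot: [-0.021, 3.139, 0.004]
contact_force: [-0.0, 0.1, 1.2]
opening: 0.0
```

Emit:
apply_moves(deltas=[[-0.032,-0.036,0,0,-1],[-0.032,-0.036,0,0,-1],[-0.032,-0.036,0,0,-1],[-0.032,-0.036,0,0,-1],[-0.032,-0.036,0,0,-1],[-0.032,-0.036,0,0,-1],[-0.01,-0.014,0.01,0,-1],[0,0,0.02,0,-1]])

```text
t: 3.6
tool_pos: [0.5859, 0.0976, 0.2045]
tool_rot: [-0.011, 3.131, 0.008]
contact_force: [-0.1, -0.2, 0.1]
opening: 0.0005
```

Run:
```python
from h import *
im=dict(np.load("top0.npz"));W=cloud(im);i=im["img"].astype(int)
m=(i[...,0]>170)&(i[...,1]<150)&(i[...,2]<90)&(W[...,1]>-.02)&(W[...,1]<.3)&(W[...,0]<.66)
P=W[m&(W[...,2]>.08)]
# plane fit
for _ in range(4):
    A=np.c_[P[:,:2],np.ones(len(P))];c,*_=np.linalg.lstsq(A,P[:,2],rcond=None);r=A@c-P[:,2];P=P[abs(r)<.006]
print(c,np.arctan(np.hypot(c[0],c[1])),"yaw",np.arctan2(c[1],c[0])-np.pi)
print(np.percentile(P,[.5,50,99.5],axis=0), len(P))
print(ctrl.get_obs())
```

```text
[-0.5678 -0.0102  0.4568] 0.516476910138942 yaw -6.265158795082633
[[0.537  0.0298 0.0841]
 [0.5902 0.1214 0.1211]
 [0.6491 0.2128 0.1505]] 2922
{'t': 3.6, 'q': array([ 0.0377, -0.0101,  1.7219,  0.0045,  1.419 , -1.5409]), 'dq': array([ 0.0061,  0.1226,  0.1813,  0.0079, -0.2798,  0.    ]), 'effort': array([ -1.0114, -36.8918, -37.769 ,  -0.095 ,   0.1829,  -0.0468]), 'tool_pos': array([0.5859, 0.0976, 0.2045]), 'tool_rot': array([-0.0111,  3.1309,  0.0075]), 'contact_force': array([-0.0979, -0.1556,  0.1079]), 'wrist_torque': array([0.0062, 0.0257, 0.0001]), 'opening': 0.00046923943596459416}
```

Emit:
apply_moves(deltas=[[0.01,0.011,0.02,0,-1],[0.01,0.011,0.02,0,-1],[0.002,0.002,0.01,0,-1],[0.002,0,0.01,0,-1],[0.002,0,0.01,0,-1],[0.002,0,0.01,0,-1],[0.002,0,0.01,0,-1],[0.002,0,0.008,0,-1]])

```text
t: 4.6
tool_pos: [0.547, 0.1279, 0.0966]
tool_rot: [-0.02, 3.137, 0.01]
contact_force: [-0.5, 0.3, 0.8]
opening: -0.0003
```

Emit:
apply_moves(deltas=[[0,0,0.003,0,-1],[0,0,0.003,0,-1],[0,0,0.003,0,-1],[0,0,0.003,0,-1],[0,0,0.003,0,-1],[0,0,0.002,0,-1],[0,0,0.002,0,-1],[0,0,0,0,-1]])

```text
t: 5.6
tool_pos: [0.5479, 0.1278, 0.0855]
tool_rot: [-0.021, 3.14, 0.008]
contact_force: [1.0, -0.1, -1.0]
opening: -0.0002
```

Run:
```python
from h import *
print(ctrl.get_obs()["contact_force"],ctrl.get_obs()["tool_pos"])
im=ctrl.get_image("scene");save(im,"s1.png")
cv2.imwrite("pics/s1c.png",cv2.resize(cv2.cvtColor(im["img"][100:300,150:400],cv2.COLOR_RGB2BGR),None,fx=3,fy=3))
```

```text
[ 1.0439 -0.1183 -0.9643] [0.5479 0.1278 0.0855]
```

View pics/s1c.png

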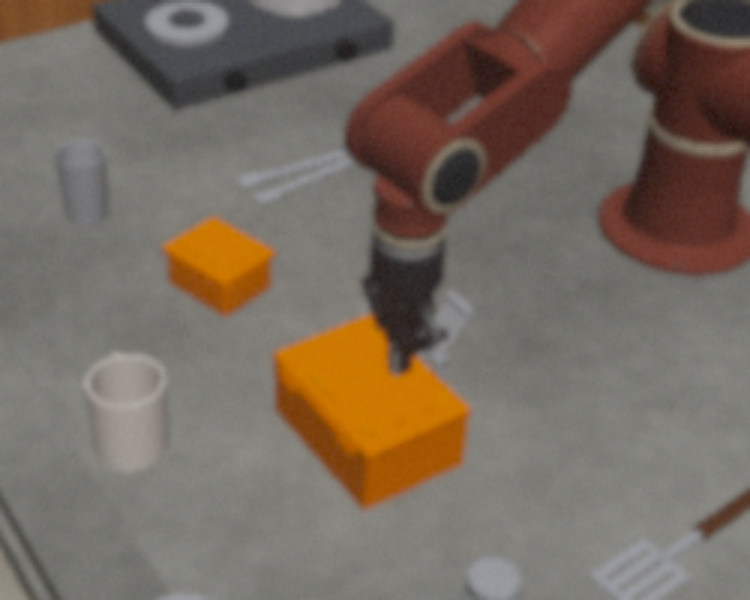

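The lid looks nearly shut. I'll press on until the force rises clearly.

Emit:
apply_moves(deltas=[[0,0,0.003,0,-1],[0,0,0.003,0,-1],[0,0,0.003,0,-1],[0,0,0.003,0,-1],[0,0,0.003,0,-1],[0,0,0.003,0,-1],[0,0,0.003,0,-1],[0,0,0.003,0,-1]])

```text
t: 6.65
tool_pos: [0.5482, 0.1279, 0.0848]
tool_rot: [0.024, -3.131, -0.002]
contact_force: [-10.4, -1.2, 18.8]
opening: 0.0002
```

Emit:
apply_moves(deltas=[[0,0,-0.015,0,-1],[0,0,-0.03,0,-1],[0,0,-0.04,0,-1],[0,0,-0.04,0,-1],[0.03,0,-0.02,0,-1],[0.04,-0.002,0,0,-1],[0.04,-0.002,0,0,-1],[0.03,0,0,0,-1]])

```text
t: 7.65
tool_pos: [0.409, 0.1212, 0.2374]
tool_rot: [0.022, -3.136, -0.003]
contact_force: [0.1, 0.0, -0.3]
opening: -0.0002
```

Run:
```python
from h import *
print(ctrl.get_obs()["tool_pos"])
im=ctrl.get_image("top");save(im,"t2.png");W=cloud(im);i=im["img"].astype(int)
cv2.imwrite("pics/t2c.png",cv2.resize(cv2.cvtColor(im["img"][140:280,130:310],cv2.COLOR_RGB2BGR),None,fx=4,fy=4))
m=(i[...,0]>170)&(i[...,1]<150)&(i[...,2]<90)&(W[...,1]>-.02)&(W[...,1]<.3)&(W[...,0]<.68)
P=W[m&(W[...,2]>.07)]
for _ in range(4):
    A=np.c_[P[:,:2],np.ones(len(P))];c,*_=np.linalg.lstsq(A,P[:,2],rcond=None);r=A@c-P[:,2];P=P[abs(r)<.008]
print(c,np.percentile(P,[.5,50,99.5],axis=0))
for t in("latch_tip","latch_pivot"):
    for d in ctrl.spot_point(im,t)[:2]:
        u,v=np.round(d["uv"]).astype(int); print(t,d["uv"],round(d["confidence"],2),W[v,u])
im=ctrl.get_image("scene");W=cloud(im)
cv2.imwrite("pics/s2c.png",cv2.resize(cv2.cvtColor(im["img"][100:300,150:400],cv2.COLOR_RGB2BGR),None,fx=3,fy=3))
for t in("latch_tip","latch_pivot"):
    for d in ctrl.spot_point(im,t)[:2]:
        u,v=np.round(d["uv"]).astype(int); print(t,d["uv"],round(d["confidence"],2),W[v,u])
```

```text
[0.409  0.1212 0.2374]
[-0.0047 -0.0017  0.0887] [[0.516  0.0305 0.0796]
 [0.5894 0.0927 0.0859]
 [0.6499 0.2135 0.091 ]]
latch_tip [196.4, 229.2] 0.78 [0.4722 0.1249 0.134 ]
latch_pivot [199.1, 217.9] 0.73 [0.5003 0.1215 0.1017]
latch_pivot [369.0, 271.6] 0.38 [ 0.3492 -0.3568  0.0031]
latch_tip [304.4, 200.4] 0.73 [0.4658 0.1228 0.1447]
latch_tip [193.4, 248.4] 0.17 [0.829  0.0391 0.0388]
latch_pivot [292.0, 212.0] 0.49 [0.5108 0.123  0.1133]
```

View pics/t2c.png

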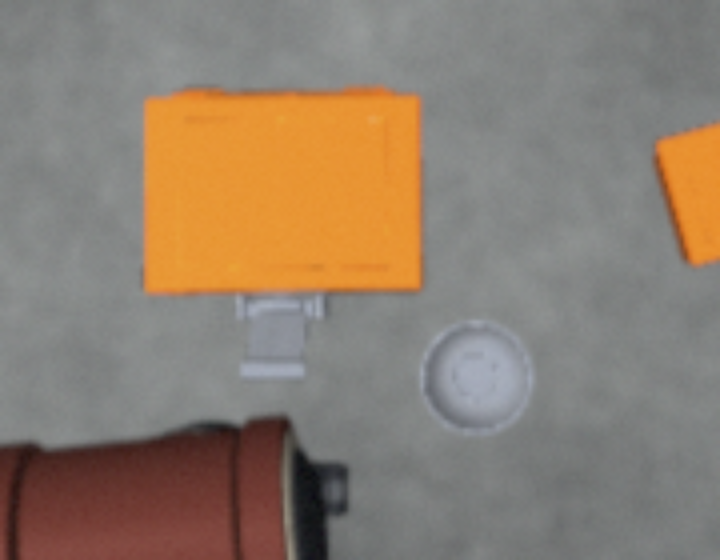

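View pics/s2c.png

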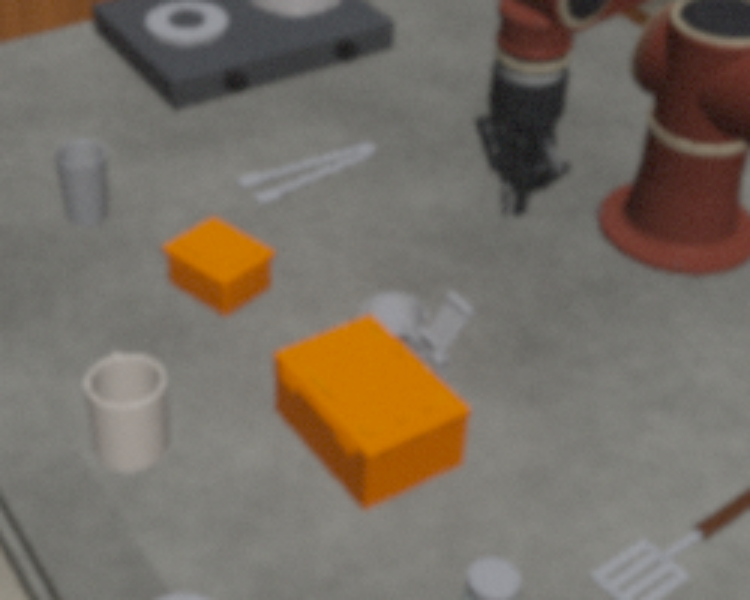

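The lid lies flat at z≈0.085–0.089, the lever is still open (tip ≈0.468, 0.121, 0.140), and the box hasn't moved. Next I descend in front of the lever.

Emit:
apply_moves(deltas=[[0,0,0.03,0,-1],[0,0,0.03,0,-1],[0,0,0.03,0,-1],[0,0,0.01,0,-1],[0,0,0,0,-1],[-0.01,0,0,0,-1],[-0.01,0,0,0,-1],[-0.005,0,0,0,-1]])

```text
t: 8.95
tool_pos: [0.4437, 0.1219, 0.1391]
tool_rot: [-0.02, 3.141, 0.004]
contact_force: [-0.5, -0.0, -0.3]
opening: 0.0004
```

Emit:
apply_moves(deltas=[[0,0,0.006,0,-1],[-0.004,0,0.003,0,-1],[-0.006,0,0,0,-1],[-0.006,0,0,0,-1],[-0.006,0,0,0,-1],[-0.006,0,0,0,-1],[-0.006,0,0,0,-1],[-0.006,0,0,0,-1]])

```text
t: 9.95
tool_pos: [0.4868, 0.1226, 0.13]
tool_rot: [-0.02, 3.14, 0.004]
contact_force: [-1.1, -0.3, -0.3]
opening: -0.0003
```

Run:
```python
from h import *
print(ctrl.get_obs()["contact_force"])
im=ctrl.get_image("scene")
cv2.imwrite("pics/s3c.png",cv2.resize(cv2.cvtColor(im["img"][150:275,220:345],cv2.COLOR_RGB2BGR),None,fx=4,fy=4))
```

```text
[-1.1368 -0.2532 -0.3213]
```

View pics/s3c.png

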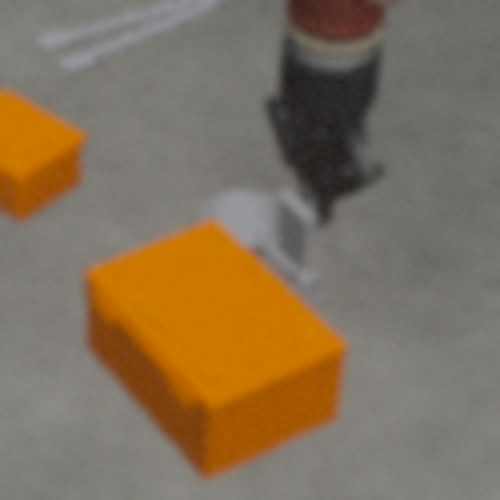

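The lever is about upright with the finger against it, and the box is still in place. I'll keep pushing.

Emit:
apply_moves(deltas=[[-0.005,0,0,0,-1],[-0.005,0,0,0,-1],[-0.005,0,0,0,-1],[-0.005,0,0,0,-1],[-0.005,0,0,0,-1],[0,0,0,0,-1],[0,0,0,0,-1],[0,0,0,0,-1]])

```text
t: 11.0
tool_pos: [0.5143, 0.1228, 0.13]
tool_rot: [-0.02, 3.139, 0.004]
contact_force: [0.0, 0.7, -0.5]
opening: -0.0002
```

Run:
```python
from h import *
print(ctrl.get_obs()["contact_force"])
im=ctrl.get_image("scene")
cv2.imwrite("pics/s4c.png",cv2.resize(cv2.cvtColor(im["img"][150:275,220:345],cv2.COLOR_RGB2BGR),None,fx=4,fy=4))
```

```text
[ 0.0253  0.6906 -0.5382]
```

View pics/s4c.png

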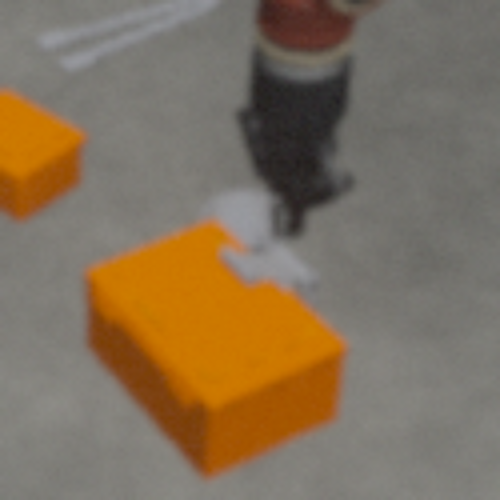

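The lever has snapped over onto the lid. I'll back off and check.

Emit:
apply_moves(deltas=[[0.01,0,0,0,-1],[0.02,0,-0.01,0,-1],[0.02,0,-0.02,0,-1],[0.02,0,-0.03,0,-1],[0.02,0,-0.03,0,-1],[0.02,0,-0.02,0,-1],[0,0,0,0,-1],[0,0,0,0,-1]])

```text
t: 12.05
tool_pos: [0.3964, 0.121, 0.2408]
tool_rot: [0.021, -3.141, -0.004]
contact_force: [0.3, -0.1, -0.4]
opening: -0.0003
```

Run:
```python
from h import *
o=ctrl.get_obs();print(o["tool_pos"],o["contact_force"],abs(o["dq"]).max())
im=ctrl.get_image("top");W=cloud(im);i=im["img"].astype(int)
cv2.imwrite("pics/t5c.png",cv2.resize(cv2.cvtColor(im["img"][140:280,130:310],cv2.COLOR_RGB2BGR),None,fx=4,fy=4))
m=(i[...,0]>170)&(i[...,1]<170)&(i[...,2]<90)&(W[...,1]>-.02)&(W[...,1]<.3)&(W[...,0]<.68)
P=W[m&(W[...,2]>.07)]
for _ in range(4):
    A=np.c_[P[:,:2],np.ones(len(P))];c,*_=np.linalg.lstsq(A,P[:,2],rcond=None);r=A@c-P[:,2];P=P[abs(r)<.008]
print(c,np.percentile(P,[.5,50,99.5],axis=0))
s=ctrl.get_image("scene")
for q in (im,s):
  Wq=cloud(q)
  for d in ctrl.spot_point(q,"latch_tip")[:1]:
    u,v=np.round(d["uv"]).astype(int); print("tip",d["uv"],d["confidence"],Wq[v,u])
```

```text
[0.3964 0.121  0.2408] [ 0.3174 -0.0812 -0.3686] 0.01595593526313763
[-0.0015 -0.0013  0.0869] [[0.5162 0.0307 0.0798]
 [0.5885 0.1203 0.0859]
 [0.6495 0.2132 0.0908]]
tip [198.6, 192.3] 0.73 [0.5698 0.1244 0.0873]
tip [280.5, 217.3] 0.57 [0.5659 0.1343 0.1246]
```

View pics/t5c.png

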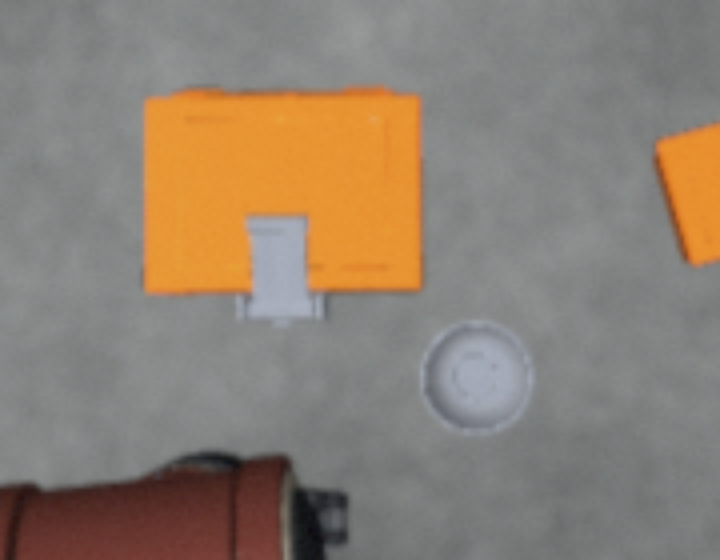

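```bash
python3 -c "
from station import ctrl
print(ctrl.finish_job())"
```

```text
the job is handed in; nothing more can be done
None
```

The lid is shut, the lever is snapped over onto it, and the job was handed in at about 12 s of the 51 s allowed. No verdict was reported.

- **Lid:** I pushed it down along its arc with the closed fingers until the force rose to about 19 N. The plane fit afterwards was flat (slope about 0.002) at z≈0.086 m, matching a fully shut lid.
- **Lever:** I checked it was still open after the lid was shut, then pushed it from the front past upright, with about 1 N when checked mid-push. It went over by itself. The last image shows it lying over the lid, with the tip near x≈0.566 m in one view, against an expected 0.562 m when shut. I could not read the exact lever angle. In the top view the tip marker landed beside the bar, on the lid's surface.
- **Box and other items:** the lid edges were within about 1 mm before and after the lever push, so the box did not visibly slide or tip. I touched nothing else, and the small box and katori looked unmoved in the last close-up. I did not measure the other bystanders.
- **Arm:** it ended about 15 cm clear of the box, with less than 0.5 N on the wrist.

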